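Lock the bayonet stopper into the feeding port of the glass cube

TASK

Close the feeding port in the lid of the glass cube: lower the winged stopper into the port with its lugs through the slots, press it in against the spring, turn it clockwise until you feel it meet its stop, and let the spring lift it into its notch so that it stays locked when you let go. Do it gently, for the lid is fragile and the stopper must be neither rammed down nor wrenched against its stop, and leave the hides, the tub and the pipette stand where they are.

Things in the scene. Friction and masses are not known exactly. Their poses are not given: they have to be found in the camera images.
- stopper_mid (a point): Centre (half-way up, 38 mm above the foot) of the grey plastic stopper, 0.1 kg, upright on the shelf, 76 mm tall: a round stem 30 mm across (tapered to 24 mm over the lowest 6 mm) up to 36 mm, topped to 76 mm by a wing grip 46 mm long (x) and 12 mm thick (y). z is up. Half a turn about z gives the same stopper.
- stopper_lugs (a point): Point on the stopper's axis 11.5 mm above its foot, at the middle of its two lugs, which stick out of the stem along +x and -x to 26 mm from the axis, 8 mm wide and 7 mm thick.
- port_mouth (a point): Centre of the top face of the round steel port, 80 mm across, on the clear lid of the fixed glass cube (170 mm square): 164 mm above the shelf, 8 mm above the lid. z up; x is the line of the two slots and of the cube's sides. Hole 34 mm across; slots 12 mm wide, reaching 29 mm from the axis; plate 6 mm thick. Stopper and port may bear up to 40 N on one another, contacts added up.
- port_spring (a point): Point on the port's axis 14 mm below its top face, where the sprung shutter plate meets the stopper's foot (stopper centre then 24 mm above the port's top face; 30 mm if its lugs stand on the plate instead). Pressing takes about 2 N at first and 0.5 N more per mm, less the stopper's weight; it bottoms hard after 18 mm, at about 11 N.
- port_lock (a point): Port axis at the plate's underside, 6 mm below its top. Lug tops must be over 6 mm below it (stopper centre under 11 mm above the top face, about 8.5 N) to turn under the ridge, clockwise from above; the other way is blocked. A hard stop ends the turn 50 to 85 degrees from the slots: hidden, different each time, to be felt (0.1 N m is plenty, 0.5 is wrenching).
- port_notch (a point): Point on the port's axis 17 mm above its top face, where the stopper's centre rests once locked. The notch lies just before the stop, 4 mm wider than a lug: let go at the stop, the spring lifts the lugs into it. Let go too early, the stopper stays jammed low under the ridge or pops back up.
- hide_a_mid (a point): Centre, half-way up, of the larger brown ceramic pebble hide, a dome 84 mm across and 46 mm tall, loose on the shelf; leave alone.
- hide_b_mid (a point): Centre, half-way up, of the smaller brown ceramic pebble hide, a dome 68 mm across and 36 mm tall, loose on the shelf; leave alone.
- tub_mid (a point): Centre, half-way up, of the yellow plastic tub with flip-top lid, 54 x 79 x 72 mm (x, y, z), loose on the shelf; leave alone.
- stand_mid (a point): Point 70 mm up the post of the stainless pipette stand: round foot 90 mm across, 155 mm tall, carrying two pipettes 34 mm either side along y; loose on the shelf; leave alone.
There are look-alikes about, which are no part of the job. What is shaped like the part that bears stopper_mid but green is not meant.

How it is judged:
By the outcome, as a careful person would: the job done as asked, in the order asked, and still so for the second after the job is handed in, with the robot touching nothing.
It also fails if it takes over 61 s, if anything falls off the work surface, if the arm or the gripper's body presses on something with over 40 N, if the wrist force passes 120 N, or if a joint passes its speed limit or range.

ROBOT

A 7-joint arm with a two-finger parallel gripper is mounted at the origin on the work surface. World frame = base frame: x ahead of the robot, y to its left, z up, the work surface at z = 0. Lengths are in m, angles in degrees, forces in N, time in s.
With the tool pointing down it reaches from about 0.425 to 0.875 m from the base axis. Payload 8.4 kg.
Tool frame: the origin (TCP) lies on the centre line of the jaws, within the pads' length; the fingertips stand 22 mm ahead of it and the grasp point (between the pads) lies 3 mm ahead of it (ctrl.finger_overhang is the distance from the TCP to the fingertips, in m); z points along the fingers, y is the direction in which the jaws open and shut (so a half turn about z gives the same grasp; the last joint's range is limited). The gripper opens to 87 mm and grips with 3 to 60 N. Pads are 19 mm wide; open, the fingers measure 117 mm over their backs; the gripper's body (75 mm by 190 mm) begins 51 mm behind the grasp point.
Start: joints at [-73.637, 19.091, 2.286, 83.961, -0.768, 76.965, -3.352], TCP at [0.244, 0.602, 0.245] pointing down, gripper open.
Joint ranges: [-147.57, 147.57], [-21.85, 119.76], [-74.77, 79.35], [14.55, 137.4], [-85.83, 265.84], [4.83, 119.75], [-152.11, 152.11]. Speed limits (degrees/s): [127.2, 127.2, 159.86, 159.86, 180, 180, 180].

INTERFACE

Orientations are given as [roll, pitch, yaw] about the fixed x, y, z axes, in that order (R = Rz(yaw) Ry(pitch) Rx(roll)).
In Python, from plant import ctrl gives the robot as it stands. The module is installed in compiled form; this text tells all that it offers.
- The arm moves only by the tool apply_moves, never from a script. Its argument "motion" is a list of rows, each a list of 7 numbers: the shift along the tool's x, y, z in mm, then the turn, a rotation vector about the tool's x, y, z in degrees, then the closure, from 0 (fully open) to 1 (shut). In form: [[dx, dy, dz, ax, ay, az, jaw], ...]. A call has 1 to 12 rows; each row shifts and turns the pose as measured when the row begins, along the tool's axes as they then stand; what a row does not reach is not made up. A row lasts 1/8 s, in which the tool goes at most 62.5 mm and 10.7 degrees, less where a joint would pass 70% of its speed; a pose out of reach is approached as far as the arm can. A call is refused whole if a number of a shift passes 62.5 or a number of a turn 10.7, either way. A call with a gripper value outside its range is refused whole. The fingers move at their own pace and stop on an object; "force" is the grip in N (left out, the last holds). Time passes only in rows, so rows that do not move let the fingers close. It gives the time, the measured TCP pose, the force and the opening at its end, in the units of the state.
- ctrl.sense(): the state, without advancing time (a new reading comes with each control period).
- ctrl.get_image(name): name is "scene" or "side" or "wrist"; returns the picture (384x512x3 uint8, red, green, blue); there is no depth.
- ctrl.camera_info(name): a dict with "camera_matrix" (3x3 intrinsics, pixels), "R" (3x3) and "t" (3): a world point X has camera coordinates R X + t. Camera axes: x right, y down, z forward; pixel columns grow to the right and rows downward; lengths in m; the calibration is good to about 2 mm. The wrist camera is an equidistant fisheye: a pixel r from the principal point sees the ray r / f radians off the axis. A picture is of the moment at which its call begins: read the wrist's pose just before it. camera_info takes no time and is no camera call; for the wrist camera it gives the pose at the moment of the call.
- ctrl.sign_off(): hands the job in, once; it reports no verdict.
The state is a dict: "time_s": time; "joint_positions": joint angles; "dq": joint speeds; "effort": joint torques, N m; "eef_pos": TCP position; "orientation": TCP orientation; "force": force on the tool from outside, world axes, zero at the start; "torque": the same for the moment, N m; "gripper_width": finger opening in m.
Only numpy, scipy, OpenCV 4.12 (cv2) and the standard library are available. Lean on these libraries where they do the work, as an engineer would, in place of code of your own. Each camera call takes 0.05 s, during which the arm holds its last target. There are 200 camera calls.

## Working session

There is one attempt and no reset: what is moved stays moved. The work goes in short steps, Python scripts to look and compute and a tool call to move; the robot and the scene stay as the last step left them, time stands still between calls to the robot, and variables do not carry over. Pictures are saved under pics/ and viewed, about 8 in all and at most 12, crops included, and the job is handed in when it is done.

Besides the shell and the picture viewer there is one more tool, called after "Request:" as a command line: name --pt "numbers of a row" for each row, then --argument value for the rest. apply_moves: Moves the arm, as the interface text tells. Its arguments: {"type":"object","properties":{"motion":{"type":"array","items":{"type":"array","items":{"type":"number"}}},"force":{"type":"number"}},"required":["motion"]}

```bash
mkdir -p pics
python3 - <<'E'
from plant import ctrl
import cv2,numpy as np
print(ctrl.sense())
for n in ["scene","side","wrist"]:
    i=ctrl.camera_info(n); print(n,i)
    cv2.imwrite(f"pics/{n}0.png",ctrl.get_image(n)[:,:,::-1])
E
```

```text
{'time_s': 0.0, 'joint_positions': array([-73.63461063,  19.13236593,   2.2849653 ,  84.01081692,
        -0.76803961,  76.96414637,  -3.3526783 ]), 'dq': array([ 0.12822929,  0.01008548, -0.03420208,  0.02053355,  0.02670194,
       -0.08586665,  0.025382  ]), 'effort': array([-9.06231398e-04, -6.56369448e+01,  1.33457065e+00, -4.03793693e+01,
       -5.98833757e-02,  4.51834523e-02,  1.79672397e-04]), 'eef_pos': array([0.2438784 , 0.60205611, 0.24365454]), 'orientation': array([-1.79908121e+02,  6.14168011e-03,  1.57948609e+02]), 'force': array([-0.42543566, -0.40875777,  0.3137956 ]), 'torque': array([-0.02298133, -0.01310087,  0.02305008]), 'gripper_width': 0.08675316922268246}
scene {'camera_matrix': array([[377.72042826,   0.        , 257.49562925],
       [  0.        , 377.72042826, 193.34184116],
       [  0.        ,   0.        ,   1.        ]]), 'R': array([[-0.65969566,  0.75145424,  0.01087065],
       [ 0.63720645,  0.56695048, -0.52204894],
       [-0.39845901, -0.33746657, -0.85284625]]), 't': array([ 0.49556526, -0.23019777,  1.26137877])}
side {'camera_matrix': array([[396.54340061,   0.        , 254.98198865],
       [  0.        , 396.54340061, 186.62162135],
       [  0.        ,   0.        ,   1.        ]]), 'R': array([[-0.96864763, -0.24843552,  0.0012527 ],
       [-0.17658573,  0.68494171, -0.70687504],
       [ 0.17475484, -0.68493404, -0.70733733]]), 't': array([0.5651665 , 0.26170787, 0.83063374])}
wrist {'camera_matrix': array([[297.31863964,   0.        , 253.19933742],
       [  0.        , 297.31863964, 195.81710766],
       [  0.        ,   0.        ,   1.        ]]), 'R': array([[ 0.37368272,  0.92755462, -0.00191296],
       [ 0.88814611, -0.35720997,  0.28913236],
       [ 0.26750273, -0.10974276, -0.95728722]]), 't': array([-0.64969713, -0.03729326,  0.39199184])}
```

View pics/scene0.png

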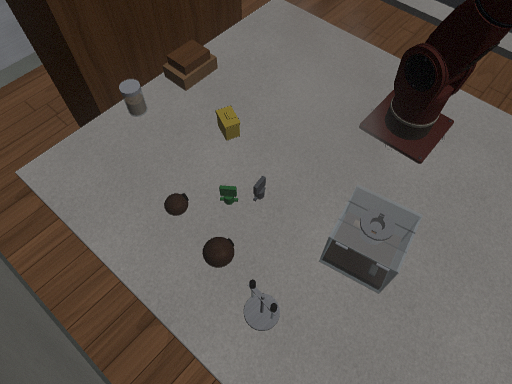

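View pics/side0.png

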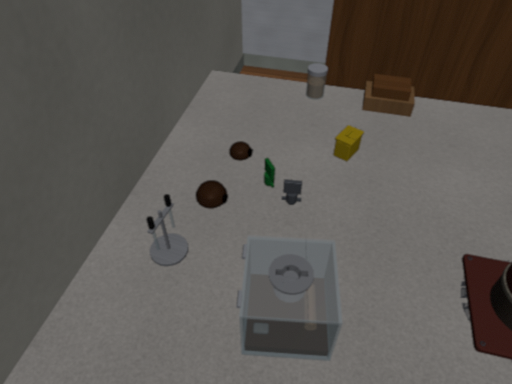

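The scene view shows the grey stopper at about (260,188), the green look-alike at (229,194), the cube port at (376,226), the hides at (176,204) and (219,252), and the stand at (262,310). The side view shows the stopper at (292,190) and the port at (291,273). I'll crop both.

Run:
```python
import cv2,numpy as np
a=cv2.imread("pics/scene0.png");b=cv2.imread("pics/side0.png")
def c(im,u,v,w=32,h=24):
    x=im[v-h:v+h,u-w:u+w]; x=cv2.convertScaleAbs(x,alpha=1.5); return cv2.resize(x,(400,300),interpolation=cv2.INTER_CUBIC)
m=np.vstack([np.hstack([c(a,260,188),c(a,376,226)]),np.hstack([c(b,292,190),c(b,291,273)])])
cv2.imwrite("pics/m1.png",m)
```

```text
(no output)
```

View pics/m1.png

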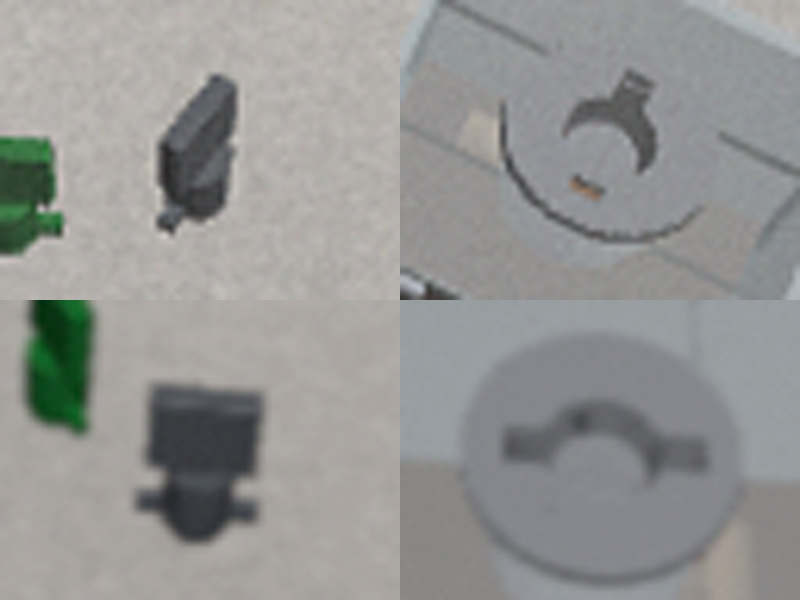

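```bash
cat > h.py <<'E'
import numpy as np
from plant import ctrl
def ray(n,u,v,z,info=None):
    i=info or ctrl.camera_info(n);K=i["camera_matrix"];R=i["R"];t=i["t"]
    a=(u-K[0,2])/K[0,0];b=(v-K[1,2])/K[1,1]
    if n=="wrist":
        r=np.hypot(a,b)+1e-12;d=np.array([a/r*np.sin(r),b/r*np.sin(r),np.cos(r)])
    else: d=np.array([a,b,1.])
    d=R.T@d;c=-R.T@t
    return c+d*(z-c[2])/d[2]
E
python3 - <<'E'
from h import *
np.set_printoptions(precision=4,suppress=True)
P=lambda n,u0,v0,x,y,z:ray(n,u0-32+x/6.25,v0-24+y/6.25,z)
print("st scene",P("scene",260,188,197,113,.076),"st side",P("side",292,190,206,91,.076))
def ang(a,b): d=b-a; return np.degrees(np.arctan2(d[1],d[0])),np.linalg.norm(d)
print(ang(P("scene",260,188,171,153,.076),P("scene",260,188,226,78,.076)),ang(P("side",292,190,150,88,.076),P("side",292,190,262,95,.076)))
print("port side",P("side",291,273,201,153,.164), ang(P("side",291,273,105,143,.164),P("side",291,273,308,155,.164)))
print("port scene slots",P("scene",376,226,238,75,.164),P("scene",376,226,187,190,.164), ang(P("scene",376,226,187,190,.164),P("scene",376,226,238,75,.164)))
for n,c in (("a",(("scene",219,252),("side",211,194))),("b",(("scene",176,204),("side",240,150)))):print(n,[ray(*q,.02) for q in c])
print("green",ray("scene",229,195,.03),"tub",ray("scene",230,123,.036),"stand",ray("scene",262,312,0))
print("cubecorners",[ray("scene",u,v,.156) for u,v in((361,190),(419,214),(335,240),(397,264))])
E
```

```text
st scene [ 0.5366 -0.182   0.076 ] st side [ 0.5331 -0.1885  0.076 ]
(np.float64(-170.31057071381454), np.float64(0.04665626100591859)) (np.float64(-170.6983546926017), np.float64(0.045054061870782584))
port side [0.4821 0.1369 0.164 ] (np.float64(-169.51387596192222), np.float64(0.05770827010316965))
port scene slots [0.4557 0.1313 0.164 ] [0.5099 0.1427 0.164 ] (np.float64(-168.12456516685438), np.float64(0.05538549445941861))
a [array([ 0.7451, -0.1405,  0.02  ]), array([ 0.7395, -0.1425,  0.02  ])]
b [array([ 0.7216, -0.3333,  0.02  ]), array([ 0.7151, -0.335 ,  0.02  ])]
green [ 0.6044 -0.2373  0.03  ] tub [ 0.4093 -0.4178  0.036 ] stand [0.7835 0.0432 0.    ]
cubecorners [array([0.4267, 0.0555, 0.156 ]), array([0.3913, 0.1972, 0.156 ]), array([0.5812, 0.0855, 0.156 ]), array([0.5374, 0.2225, 0.156 ])]
```

```bash
cat >> h.py <<'E'
from scipy.spatial.transform import Rotation as Ro
def plan(target,yaw,n,jaw,pitchroll=True,p0=None,y0=None):
    """n rows, straight, to target with the tool down; p0 start defaults to measured"""
    s=ctrl.sense();p=s["eef_pos"].copy();R=Ro.from_euler("xyz",s["orientation"],degrees=True)
    G=Ro.from_euler("xyz",[180,0,yaw],degrees=True)
    rv=(R.inv()*G).as_rotvec(degrees=True)/n
    d=(np.array(target)-p)/n; out=[]
    for k in range(n):
        out.append([round(float(x),1) for x in list(R.inv().apply(d)*1000)+list(rv)]+[jaw]); R=R*Ro.from_rotvec(rv,degrees=True)
    print(out)
E
python3 - <<'E'
from h import *
i=ctrl.camera_info("wrist");s=ctrl.sense();R=Ro.from_euler("xyz",s["orientation"],degrees=True)
c=-i["R"].T@i["t"];print("cam in tool mm",R.inv().apply(c-s["eef_pos"])*1e3,"axis",R.inv().apply(i["R"][2]))
plan([.52,.14,.32],190,11,0.3)
E
```

```text
cam in tool mm [  78.84654185    0.46589996 -141.03001091] axis [-2.89022165e-01  3.39111969e-05  9.57322405e-01]
[[-39.0, -29.5, -6.9, -0.0, -0.0, -2.9, 0.3], [-37.5, -31.5, -6.9, -0.0, -0.0, -2.9, 0.3], [-35.8, -33.3, -6.9, -0.0, -0.0, -2.9, 0.3], [-34.1, -35.1, -6.9, -0.0, -0.0, -2.9, 0.3], [-32.3, -36.8, -6.9, -0.0, -0.0, -2.9, 0.3], [-30.4, -38.4, -6.9, -0.0, -0.0, -2.9, 0.3], [-28.4, -39.9, -6.9, -0.0, -0.0, -2.9, 0.3], [-26.3, -41.3, -6.9, -0.0, -0.0, -2.9, 0.3], [-24.2, -42.6, -6.9, -0.0, -0.0, -2.9, 0.3], [-22.0, -43.7, -6.9, -0.0, -0.0, -2.9, 0.3], [-19.7, -44.8, -6.9, -0.0, -0.0, -2.9, 0.3]]
```

Request:
apply_moves --pt "-39 -29.5 -7 0 0 -2.9 0.3" --pt "-37.5 -31.5 -7 0 0 -2.9 0.3" --pt "-36 -33.5 -7 0 0 -2.9 0.3" --pt "-34 -35 -7 0 0 -2.9 0.3" --pt "-32.5 -37 -7 0 0 -2.9 0.3" --pt "-30.5 -38.5 -7 0 0 -2.9 0.3" --pt "-28.5 -40 -7 0 0 -2.9 0.3" --pt "-26.5 -41.5 -7 0 0 -2.9 0.3" --pt "-24 -42.5 -7 0 0 -2.9 0.3" --pt "-22 -43.5 -7 0 0 -2.9 0.3" --pt "-20 -45 -7 0 0 -2.9 0.3" --pt "0 0 0 0 0 0 0.3"

```text
time_s: 1.65
eef_pos: [0.531, 0.1251, 0.3209]
orientation: [-179.8, -0.2, -169.0]
force: [-0.8, 1.0, -0.3]
gripper_width: 0.0611
```

Run:
```python
from h import *
import cv2,json
i=ctrl.camera_info("wrist");im=ctrl.get_image("wrist")
np.savez("w1.npz",K=i["camera_matrix"],R=i["R"],t=i["t"])
cv2.imwrite("pics/w1.png",im[:,:,::-1]);s=ctrl.sense();print(s["eef_pos"],s["orientation"],s["joint_positions"],s["force"])
```

```text
[0.53000176 0.12750541 0.32048412] [-179.81271667   -0.25202865 -168.88700802] [-39.6801462    4.93574535  23.1252736   92.63187519  -1.78720128
  83.09956943  84.70524868] [-0.35324901  0.18115165  0.09754782]
```

View pics/w1.png

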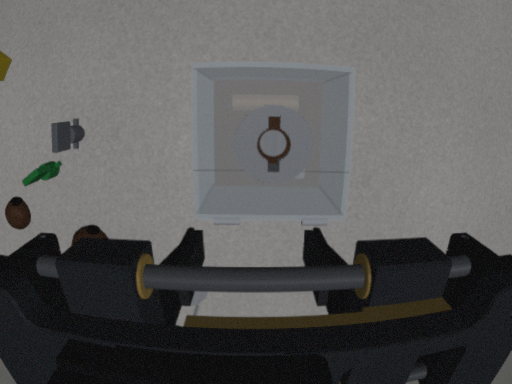

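Run:
```python
import cv2,numpy as np
a=cv2.imread("pics/w1.png")
def c(u,v,w,h):
    x=a[v-h:v+h,u-w:u+w]; x=cv2.convertScaleAbs(x,alpha=1.4); return cv2.resize(x,(400,400),interpolation=cv2.INTER_CUBIC)
cv2.imwrite("pics/m2.png",np.hstack([c(273,144,40,40),c(70,135,25,25)]))
```

```text
(no output)
```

View pics/m2.png

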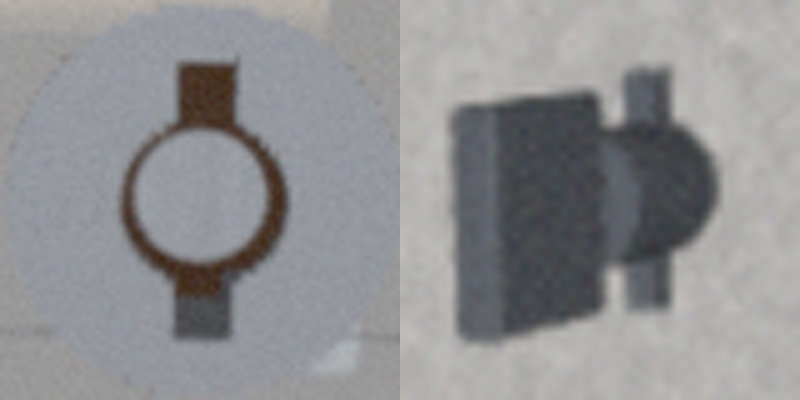

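Run:
```python
from h import *
np.set_printoptions(precision=4,suppress=True)
z=np.load("w1.npz");i=dict(camera_matrix=z["K"],R=z["R"],t=z["t"])
P=lambda x,y:ray("wrist",233+(x+.5)/5-.5,104+(y+.5)/5-.5,.164,i)
S=lambda x,y,h:ray("wrist",45+(x+.5)/8-.5,110+(y+.5)/8-.5,h,i)
def rep(n,a,b): d=b-a; print(n,(a+b)/2,np.degrees(np.arctan2(d[1],d[0])),np.linalg.norm(d))
rep("slots",P(207,64),P(202,339))
rep("slot left edges",P(179,64),P(175,339)); rep("right edges",P(236,64),P(230,339))
rep("hole",P(121,201),P(289,201))
rep("wing",S(75,105.5,.076),S(82,337,.076))
rep("lugs",S(248,68,.012),S(250,310,.012))
```

```text
slots [0.4844 0.1362 0.164 ] 10.725402823084332 0.05615100618975491
slot left edges [0.4855 0.1308 0.164 ] 10.750108226329527 0.056113070007487505
right edges [0.4833 0.1419 0.164 ] 10.706477810939438 0.056204035086045045
hole [0.484  0.1363 0.164 ] 101.57204794973788 0.03392643789838566
wing [ 0.5347 -0.1846  0.076 ] 6.70206914592214 0.044794599458972434
lugs [ 0.5353 -0.1853  0.012 ] 6.192527417083564 0.05249379515514792
```

Run:
```python
from h import *
plan([.535,-.185,.19],187.5,9,0.3)
```

```text
[[6.1, -34.1, 14.6, -0.0, -0.0, 0.4, 0.3], [5.9, -34.2, 14.6, -0.0, -0.0, 0.4, 0.3], [5.6, -34.2, 14.6, -0.0, -0.0, 0.4, 0.3], [5.4, -34.3, 14.6, -0.0, -0.0, 0.4, 0.3], [5.2, -34.3, 14.6, -0.0, -0.0, 0.4, 0.3], [4.9, -34.4, 14.6, -0.0, -0.0, 0.4, 0.3], [4.7, -34.4, 14.5, -0.0, -0.0, 0.4, 0.3], [4.5, -34.4, 14.5, -0.0, -0.0, 0.4, 0.3], [4.2, -34.5, 14.5, -0.0, -0.0, 0.4, 0.3]]
```

Request:
apply_moves --pt "6 -34 0 0 0 0.4 0.3" --pt "6 -34 0 0 0 0.4 0.3" --pt "5.5 -34 5 0 0 0.4 0.3" --pt "5.5 -34.5 10 0 0 0.4 0.3" --pt "5 -34.5 20 0 0 0.4 0.3" --pt "5 -34.5 24 0 0 0.4 0.3" --pt "4.5 -34.5 24 0 0 0.4 0.3" --pt "4.5 -34.5 24 0 0 0.4 0.3" --pt "4 -34.5 24 0 0 0.4 0.3" --pt "0 0 0 0 0 0 0.3" --pt "0 0 0 0 0 0 0.3"

```text
time_s: 3.08
eef_pos: [0.5354, -0.1751, 0.1826]
orientation: [179.8, -0.5, -171.4]
force: [0.2, 1.0, -0.3]
gripper_width: 0.0607
```

Run:
```python
from h import *
import cv2
i=ctrl.camera_info("wrist");im=ctrl.get_image("wrist")
np.savez("w2.npz",K=i["camera_matrix"],R=i["R"],t=i["t"])
cv2.imwrite("pics/w2.png",im[:,:,::-1]);s=ctrl.sense();print(s["eef_pos"],s["orientation"],s["joint_positions"],s["force"])
```

```text
[ 0.53529213 -0.17514634  0.18255653] [ 179.78349285   -0.46941341 -171.42118324] [-18.35364396  13.24606595  37.0842302  102.02596607  -8.54690784
  68.0826045  119.85093989] [ 0.6952869   0.43486695 -0.92976984]
```

View pics/w2.png

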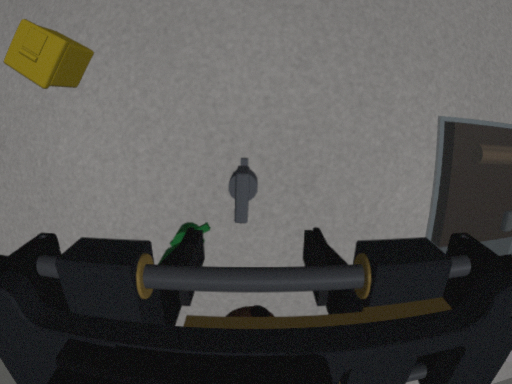

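Run:
```python
from h import *
import cv2
z=np.load("w2.npz");i=dict(camera_matrix=z["K"],R=z["R"],t=z["t"])
g=cv2.imread("pics/w2.png",0)
m=(g<80);
C=[]
for v in range(152,228,3):
    x=np.flatnonzero(m[v,220:270])+220
    if len(x): print(v,x.min(),x.max(),end=" | "); C.append((v,x.min(),x.max()))
# wing rows below the stem
pts=np.array([ray("wrist",(a+b)/2,v,.076,i) for v,a,b in C if 203<=v<=221])
d=pts[-1]-pts[0];print("\nwing dir",np.degrees(np.arctan2(d[1],d[0])))
for u,v in((243.5,172.5),(240.5,222)):print(ray("wrist",u,v,.076,i))
print("lug far tip",ray("wrist",244,158,.015,i))
```

```text
158 241 246 | 161 241 246 | 164 241 246 | 167 238 248 | 170 236 250 | 173 233 253 | 176 231 255 | 179 230 256 | 182 229 256 | 185 229 256 | 188 229 256 | 191 230 256 | 194 231 254 | 197 233 252 | 200 235 248 | 203 235 247 | 206 235 247 | 209 235 247 | 212 235 246 | 215 235 246 | 218 235 246 | 221 235 246 | 
wing dir 6.41032807958188
[ 0.51127158 -0.18665724  0.076     ]
[ 0.55637195 -0.18292623  0.076     ]
lug far tip [ 0.50865692 -0.18822589  0.015     ]
```

Run:
```python
from h import *
plan([.534,-.185,.063],186,6,0.5)
```

```text
[[0.3, -1.7, 19.9, 0.0, -0.1, 0.4, 0.5], [0.3, -1.7, 19.9, 0.0, -0.1, 0.4, 0.5], [0.3, -1.6, 19.9, 0.0, -0.1, 0.4, 0.5], [0.3, -1.6, 19.9, 0.0, -0.1, 0.4, 0.5], [0.4, -1.6, 19.9, 0.0, -0.1, 0.4, 0.5], [0.4, -1.6, 19.9, 0.0, -0.1, 0.4, 0.5]]
```

Request:
apply_moves --pt "1 -5 0 0 -0.2 1.2 0.5" --pt "1 -5 5 0 -0.2 1.2 0.5" --pt "0 0 25 0 0 0 0.5" --pt "0 0 25 0 0 0 0.5" --pt "0 0 20 0 0 0 0.5" --pt "0 0 10 0 0 0 0.5" --pt "0 0 0 0 0 0 0.5"

```text
time_s: 4.0
eef_pos: [0.537, -0.1832, 0.0971]
orientation: [179.8, 0.3, -173.9]
force: [-0.1, -0.2, -0.1]
gripper_width: 0.0433
```

Run:
```python
from h import *
s=ctrl.sense();print(s["eef_pos"],s["orientation"])
plan([.534,-.185,.063],186,3,0.5)
```

```text
[ 0.53702498 -0.18315566  0.09712952] [ 179.76890689    0.30386828 -173.94238648]
[[1.1, -0.6, 11.4, 0.1, 0.1, 0.0, 0.5], [1.1, -0.5, 11.4, 0.1, 0.1, 0.0, 0.5], [1.1, -0.5, 11.4, 0.1, 0.1, 0.0, 0.5]]
```

Down the rest, then close gently.

Request:
apply_moves --pt "1 -0.6 12 0.1 0.1 0 0.5" --pt "1 -0.6 12 0.1 0.1 0 0.5" --pt "1 -0.6 11 0.1 0.1 0 0.5" --pt "0 0 0 0 0 0 0.5" --pt "0 0 0 0 0 0 1" --pt "0 0 0 0 0 0 1" --pt "0 0 0 0 0 0 1" --pt "0 0 0 0 0 0 1" --pt "0 0 0 0 0 0 1" --force 20

```text
time_s: 5.12
eef_pos: [0.5356, -0.1856, 0.0618]
orientation: [-179.9, 0.2, -174.0]
force: [0.3, -0.4, -1.0]
gripper_width: 0.0116
```

Run:
```python
from h import *
s=ctrl.sense();print(s["eef_pos"],s["orientation"],s["force"],s["torque"],s["gripper_width"])
```

```text
[ 0.53559176 -0.18562757  0.06178665] [-1.79875463e+02  1.73233974e-01 -1.73954777e+02] [ 0.26731247 -0.3755375  -0.997191  ] [-0.00310042  0.04440769 -0.08983613] 0.01158385118546522
```

Request:
apply_moves --pt "0 0 -10 0 0 0 1" --pt "0 0 -25 0 0 0 1" --pt "0 0 -35 0 0 0 1" --pt "0 0 -40 0 0 0 1" --pt "0 0 -40 0 0 0 1" --pt "0 0 -40 0 0 0 1" --pt "0 0 -25 0 0 0 1" --pt "0 0 0 0 0 0 1" --pt "0 0 0 0 0 0 1"

```text
time_s: 6.25
eef_pos: [0.5332, -0.1861, 0.2871]
orientation: [-179.9, 0.2, -174.1]
force: [-0.0, -0.7, -2.3]
gripper_width: 0.0116
```

Run:
```python
from h import *
s=ctrl.sense();print(s["eef_pos"],s["orientation"],s["force"],s["torque"],s["gripper_width"])
plan([.4855,.1365,.275],190.8,10,1)
```

```text
[ 0.53318386 -0.18606249  0.28708167] [-179.87391906    0.20110298 -174.09096753] [-0.00385138 -0.74214151 -2.3326705 ] [0.062279   0.02591121 0.01525044] 0.011576124092571607
[[1.4, 32.6, 1.1, -0.0, 0.0, -0.5, 1], [1.1, 32.6, 1.1, -0.0, 0.0, -0.5, 1], [0.9, 32.6, 1.1, -0.0, 0.0, -0.5, 1], [0.6, 32.6, 1.2, -0.0, 0.0, -0.5, 1], [0.3, 32.6, 1.2, -0.0, 0.0, -0.5, 1], [0.0, 32.6, 1.2, -0.0, 0.0, -0.5, 1], [-0.2, 32.6, 1.2, -0.0, 0.0, -0.5, 1], [-0.5, 32.6, 1.2, -0.0, 0.0, -0.5, 1], [-0.8, 32.6, 1.2, -0.0, 0.0, -0.5, 1], [-1.1, 32.6, 1.2, -0.0, 0.0, -0.5, 1]]
```

Request:
apply_moves --pt "1.4 20 0 0 0 -0.5 1" --pt "1 32 0 0 0 -0.5 1" --pt "1 32 0 0 0 -0.5 1" --pt "0.6 33 1 0 0 -0.5 1" --pt "0.3 33 1 0 0 -0.5 1" --pt "0 33 1 0 0 -0.5 1" --pt "0 33 2 0 0 -0.5 1" --pt "-0.5 33 2 0 0 -0.5 1" --pt "-1 33 2 0 0 -0.5 1" --pt "-1 26 2 0 0 -0.5 1" --pt "0 10 0 0 0 0 1" --pt "0 0 0 0 0 0 1"

```text
time_s: 7.75
eef_pos: [0.4766, 0.1357, 0.2597]
orientation: [-179.7, -1.1, -169.1]
force: [-0.7, -1.2, -1.5]
gripper_width: 0.0118
```

Run:
```python
from h import *
s=ctrl.sense();print(s["eef_pos"],s["orientation"],s["force"],s["torque"],s["gripper_width"])
plan([.4855,.1365,.265],190.8,3,1)
```

```text
[0.47657448 0.13569533 0.25971063] [-179.65926246   -1.132168   -169.12580895] [-0.66213574 -1.16960792 -1.53997148] [0.01075542 0.01559409 0.00964297] 0.01184574522072635
[[-2.9, -0.3, -1.8, -0.1, -0.4, 0.0, 1], [-2.9, -0.3, -1.8, -0.1, -0.4, 0.0, 1], [-3.0, -0.3, -1.8, -0.1, -0.4, 0.0, 1]]
```

Request:
apply_moves --pt "-3 -0.3 0 -0.1 -0.4 0 1" --pt "-3 -0.3 0 -0.1 -0.4 0 1" --pt "-3 -0.3 0 -0.1 -0.4 0 1" --pt "0 0 0 0 0 0 1" --pt "0 0 0 0 0 0 1"

```text
time_s: 8.38
eef_pos: [0.4871, 0.1329, 0.2597]
orientation: [-179.9, 0.2, -169.4]
force: [-0.3, 0.2, -1.7]
gripper_width: 0.0117
```

Run:
```python
from h import *
import cv2
i=ctrl.camera_info("wrist");im=ctrl.get_image("wrist")
np.savez("w3.npz",K=i["camera_matrix"],R=i["R"],t=i["t"])
s=ctrl.sense();print(s["eef_pos"],s["orientation"],s["joint_positions"],s["force"])
b=ctrl.get_image("side")[:,:,::-1];a=im[:,:,::-1]
cv2.imwrite("pics/w3.png",a);cv2.imwrite("pics/s3.png",b)
c1=cv2.resize(cv2.convertScaleAbs(a[130:250,190:310],alpha=1.5),(400,400),interpolation=cv2.INTER_CUBIC)
c2=cv2.resize(cv2.convertScaleAbs(b[225:305,250:330],alpha=1.5),(400,400),interpolation=cv2.INTER_CUBIC)
cv2.imwrite("pics/m3.png",np.hstack([c1,c2]))
```

```text
[0.48713154 0.13286588 0.25972115] [-1.79946718e+02  1.75071684e-01 -1.69431665e+02] [-41.07697037   0.88142114  21.11021077 103.52389827  -0.24406548
  75.48993224  80.65957414] [ 0.3453555  -0.50147724 -1.60561057]
```

View pics/m3.png

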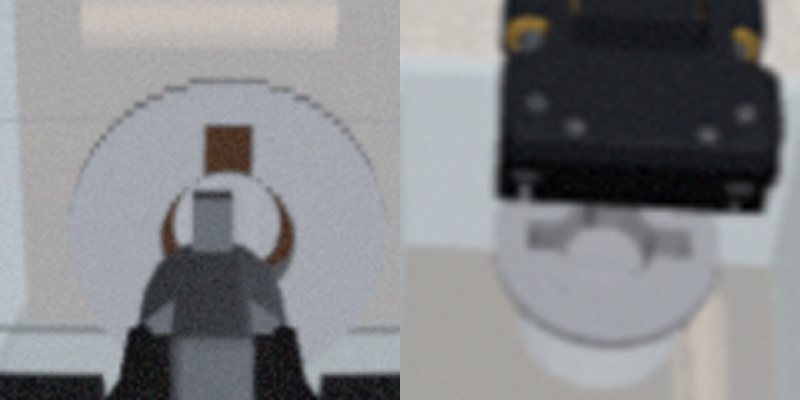

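Run:
```python
from h import *
np.set_printoptions(precision=4,suppress=True)
z=np.load("w3.npz");i=dict(camera_matrix=z["K"],R=z["R"],t=z["t"])
P=lambda x,y,h:ray("wrist",190+(x+.5)/3.333-.5,130+(y+.5)/3.333-.5,h,i)
ex=np.array([np.cos(np.radians(190.6)),np.sin(np.radians(190.6)),0])
zf=.2597-.0618
a=P(213,197,zf+.015);b=P(213,190,zf+.008);print("lug tip",a,b,"axis",a-.026*ex,b-.026*ex)
print("lug width edges",P(193,197,zf+.015),P(233,197,zf+.015))
e=P(229,126,.164);ep=np.array([np.cos(np.radians(190.8)),np.sin(np.radians(190.8)),0]);print("slot end",e,"port",e-.029*ep)
l,r=P(162,235,.164),P(295,235,.164);print("hole chord",(l+r)/2,np.linalg.norm(l-r))
l,r=P(68,225,.164),P(386,225,.164);print("disc",(l+r)/2,np.linalg.norm(l-r))
print("wing dir", P(192,230,zf+.015),P(193,240,zf+.015))
```

```text
lug tip [0.4608 0.1281 0.2129] [0.4613 0.1282 0.2059] axis [0.4864 0.1329 0.2129] [0.4868 0.133  0.2059]
lug width edges [0.4615 0.1243 0.2129] [0.4601 0.132  0.2129]
slot end [0.4559 0.1312 0.164 ] port [0.4844 0.1366 0.164 ]
hole chord [0.4832 0.1364 0.164 ] 0.033397302748366914
disc [0.4807 0.1356 0.164 ] 0.08016744512232514
wing dir [0.4683 0.1253 0.2129] [0.4703 0.1259 0.2129]
```

Request:
apply_moves --pt "1 1.6 4 0 0 -0.2 1" --pt "1 1.6 8 0 0 0 1" --pt "0.3 0.5 8 0 0 0 1" --pt "0 0 6 0 0 0 1" --pt "0 0 0 0 0 0 1" --pt "0 0 0 0 0 0 1"

```text
time_s: 9.22
eef_pos: [0.4835, 0.1366, 0.2312]
orientation: [-179.9, 0.1, -169.2]
force: [-0.0, 0.3, -2.6]
gripper_width: 0.0119
```

Run:
```python
from h import *
s=ctrl.sense();print(s["eef_pos"],s["orientation"],s["force"],s["torque"],s["gripper_width"])
plan([.484,.1365,.222],190.8,4,1)
```

```text
[0.48352915 0.13659402 0.23118352] [-1.79927796e+02  1.05744644e-01 -1.69167019e+02] [-0.04289798  0.31461986 -2.63124936] [0.0177952  0.03611021 0.03979237] 0.011905707614843521
[[-0.1, -0.0, 2.3, -0.0, 0.0, 0.0, 1], [-0.1, -0.0, 2.3, -0.0, 0.0, 0.0, 1], [-0.1, -0.0, 2.3, -0.0, 0.0, 0.0, 1], [-0.1, -0.0, 2.3, -0.0, 0.0, 0.0, 1]]
```

Request:
apply_moves --pt "0 0 3 0 0 0 1" --pt "0 0 3 0 0 0 1" --pt "0 0 3 0 0 0 1" --pt "0 0 3 0 0 0 1" --pt "0 0 3 0 0 0 1" --pt "0 0 0 0 0 0 1"

```text
time_s: 9.98
eef_pos: [0.4838, 0.1366, 0.2154]
orientation: [-179.9, 0.1, -169.2]
force: [-0.4, -0.5, -1.2]
gripper_width: 0.0116
```

Run:
```python
from h import *
s=ctrl.sense();print(s["eef_pos"],s["orientation"],s["force"],s["torque"],s["gripper_width"])
```

```text
[0.4837982  0.13656536 0.21542872] [-1.79937966e+02  1.39832927e-01 -1.69179244e+02] [-0.37461855 -0.53894639 -1.16354947] [ 0.07012845  0.03987569 -0.03593791] 0.01164017457181642
```

Request:
apply_moves --pt "0 0 3 0 0 0 1" --pt "0 0 3 0 0 0 1" --pt "0 0 3 0 0 0 1" --pt "0 0 3 0 0 0 1" --pt "0 0 0 0 0 0 1" --pt "0 0 0 0 0 0 1"

```text
time_s: 10.72
eef_pos: [0.484, 0.1366, 0.2041]
orientation: [-180.0, 0.2, -169.2]
force: [-1.7, -0.8, 3.8]
gripper_width: 0.0119
```

Run:
```python
from h import *
s=ctrl.sense();print(s["eef_pos"],s["orientation"],s["force"],s["torque"],s["gripper_width"])
```

```text
[0.48403051 0.13660783 0.20405308] [-179.97602617    0.18534216 -169.18377626] [-1.7498133  -0.76884903  3.84833395] [-0.13229774  0.63131991  0.05489371] 0.011904963311848362
```

Request:
apply_moves --pt "0 0 2.5 0 0 0 1" --pt "0 0 2.5 0 0 0 1" --pt "0 0 2.5 0 0 0 1" --pt "0 0 1 0 0 0 1" --pt "0 0 0.5 0 0 0 1"

```text
time_s: 11.35
eef_pos: [0.4841, 0.1366, 0.1968]
orientation: [180.0, 0.2, -169.2]
force: [-4.2, -1.2, 8.1]
gripper_width: 0.0119
```

Run:
```python
from h import *
s=ctrl.sense();print(s["eef_pos"],s["orientation"],s["force"],s["torque"],s["gripper_width"],s["joint_positions"][6])
```

```text
[0.48410705 0.13661145 0.19682538] [ 179.97278455    0.21540783 -169.19148632] [-4.23309776 -1.19393282  8.14269361] [-0.39373753  1.00367204 -0.04091745] 0.011897979205301954 81.28987827049288
```

Request:
apply_moves --pt "1 0 0 0 0 0 1" --pt "0.8 0 0.3 0 0 0 1" --pt "0 0 0 0 0 0 1"

```text
time_s: 11.72
eef_pos: [0.4839, 0.1365, 0.1985]
orientation: [179.9, 0.5, -169.2]
force: [-3.6, -1.0, 7.4]
gripper_width: 0.0118
```

Run:
```python
from h import *
s=ctrl.sense();print(s["eef_pos"],s["orientation"],s["force"],s["torque"],s["gripper_width"],s["joint_positions"][6])
```

```text
[0.48390667 0.13652179 0.19845497] [ 179.93232531    0.45265386 -169.20212477] [-3.61229183 -0.98569637  7.43701686] [-0.35182474  1.02580968 -0.00272118] 0.011814431159020294 81.17626017535963
```

Request:
apply_moves --pt "1.5 0 1 0 0 0 1" --pt "1.5 0 1 0 0 0 1"

```text
time_s: 11.98
eef_pos: [0.4833, 0.1364, 0.1983]
orientation: [179.9, 0.8, -169.2]
force: [0.8, -0.3, 7.3]
gripper_width: 0.0119
```

Run:
```python
from h import *
s=ctrl.sense();print(s["eef_pos"],s["orientation"],s["force"],s["torque"],s["gripper_width"],s["joint_positions"][6])
```

```text
[0.48327205 0.13635947 0.19829496] [ 179.89328007    0.78933252 -169.21569969] [ 0.81159581 -0.30659446  7.29308088] [-0.11216346 -0.30794599 -0.04285103] 0.011873269215514272 81.0151522831599
```

Request:
apply_moves --pt "0 0 1.3 0.1 0.5 0 1" --pt "0 0 1.3 0.1 0.5 0 1"

```text
time_s: 12.22
eef_pos: [0.4843, 0.1367, 0.1973]
orientation: [-180.0, -0.1, -169.2]
force: [-3.1, -1.5, 6.9]
gripper_width: 0.0119
```

Run:
```python
from h import *
s=ctrl.sense();print(s["eef_pos"],s["orientation"],s["force"],s["torque"],s["gripper_width"],s["joint_positions"][6])
```

```text
[0.48429456 0.13670804 0.19727142] [-1.79961389e+02 -5.54939736e-02 -1.69218646e+02] [-3.06932408 -1.46495731  6.91433615] [-0.20213691  0.705613    0.02068407] 0.011920530590027947 81.31327735200809
```

Request:
apply_moves --pt "2 0 1.2 0 0.3 0 1" --pt "2 0 1.2 0 0.3 0 1" --pt "1.2 0 0.8 0 0.2 0 1"

```text
time_s: 12.6
eef_pos: [0.4842, 0.1367, 0.1977]
orientation: [180.0, -0.2, -169.2]
force: [-0.4, -0.9, 7.8]
gripper_width: 0.0121
```

Run:
```python
from h import *
s=ctrl.sense();print(s["eef_pos"],s["orientation"],s["force"],s["torque"],s["gripper_width"],s["joint_positions"][6])
```

```text
[0.48421282 0.13668223 0.19766675] [ 1.79967020e+02 -1.62345180e-01 -1.69237925e+02] [-0.38174264 -0.89901237  7.76397482] [-0.21730883  0.02553752  0.01074061] 0.01212897421754212 81.40771828836338
```

Request:
apply_moves --pt "1 0 1.4 0 0.2 0 1" --pt "1 0 1.2 0 0.2 3 1" --pt "1 0 1 0 0.2 4 1" --pt "1 -0.1 1 0 0.2 4 1" --force 25

```text
time_s: 13.1
eef_pos: [0.4847, 0.137, 0.1971]
orientation: [179.9, -0.3, 179.4]
force: [0.5, -0.9, 8.3]
gripper_width: 0.0118
```

```bash
cat > st.py <<'E'
from h import *
np.set_printoptions(precision=4,suppress=True)
s=ctrl.sense();print(s["eef_pos"],s["orientation"],s["force"],s["torque"],s["gripper_width"],s["joint_positions"][6],"centre mm above top",(s["eef_pos"][2]-.0618+.038-.164)*1e3)
E
python3 st.py
```

```text
[0.4847 0.137  0.1971] [179.8737  -0.3492 179.4461] [ 0.4537 -0.8888  8.2553] [-0.1121 -0.0521 -0.0043] 0.011757416518798011 70.38074057853926 centre mm above top 9.33280122927277
```

Request:
apply_moves --pt "1 -0.2 1 0 0.1 5 1" --pt "1 -0.3 1 0 0.1 5 1" --pt "1 -0.4 1 0 0.1 5 1" --pt "1 -0.5 1 0 0.1 5 1"

```text
time_s: 13.6
eef_pos: [0.4852, 0.1373, 0.1972]
orientation: [179.6, -0.2, 158.8]
force: [1.0, -0.4, 8.1]
gripper_width: 0.0121
```

```bash
python3 st.py
```

```text
[0.4852 0.1373 0.1972] [179.6312  -0.2415 158.7857] [ 0.9617 -0.4215  8.1427] [-0.2719 -0.0736  0.0147] 0.012134026868419698 49.906980479037735 centre mm above top 9.4031914822795
```

Request:
apply_moves --pt "1.1 -0.7 1.1 0.1 0.1 5 1" --pt "1.1 -0.8 1.1 0.1 0.1 5 1" --pt "1 -0.9 1 0.1 0.1 4 1"

```text
time_s: 13.98
eef_pos: [0.4849, 0.1368, 0.1971]
orientation: [179.6, -0.3, 144.3]
force: [1.2, -0.6, 7.5]
gripper_width: 0.0119
```

```bash
python3 st.py
```

```text
[0.4849 0.1368 0.1971] [179.6326  -0.2577 144.2693] [ 1.2043 -0.6472  7.45  ] [-0.2814 -0.181   0.0554] 0.011874151701023223 35.402175239069265 centre mm above top 9.311885264839892
```

Request:
apply_moves --pt "0.8 -0.9 1 0.1 0.1 2.5 1" --pt "0.7 -0.9 1 0.1 0.1 2.5 1" --pt "0.7 -0.9 1 0.1 0.1 2.5 1"

```text
time_s: 14.35
eef_pos: [0.4851, 0.1367, 0.1972]
orientation: [179.5, -0.3, 136.5]
force: [-0.1, -0.8, 8.8]
gripper_width: 0.0115
```

```bash
python3 st.py
```

```text
[0.4851 0.1367 0.1972] [179.5401  -0.339  136.4792] [-0.1084 -0.8035  8.8259] [-0.2677 -0.021   0.0098] 0.011480849215542172 27.722429508688258 centre mm above top 9.397853192582017
```

Request:
apply_moves --pt "0.7 -1 1 0.1 0.1 2.5 1" --pt "0.7 -1 1 0.1 0.1 2.5 1"

```text
time_s: 14.6
eef_pos: [0.4851, 0.1365, 0.1972]
orientation: [179.5, -0.4, 131.3]
force: [-0.2, -0.9, 8.3]
gripper_width: 0.0119
```

```bash
python3 st.py
```

```text
[0.4851 0.1365 0.1972] [179.4739  -0.4229 131.2985] [-0.2324 -0.9059  8.2689] [-0.4023 -0.0186  0.1048] 0.01187616819716608 22.634503707306298 centre mm above top 9.432081649938805
```

Request:
apply_moves --pt "0.6 -1 1 0.2 0.1 2 1"

```text
time_s: 14.72
eef_pos: [0.4851, 0.1365, 0.1973]
orientation: [179.5, -0.5, 129.2]
force: [0.5, 0.4, 7.6]
gripper_width: 0.0119
```

```bash
python3 st.py
```

```text
[0.4851 0.1365 0.1973] [179.5377  -0.4763 129.2192] [0.4974 0.3925 7.5621] [-0.3136 -0.0492  0.0087] 0.01190534445540408 20.603153319591062 centre mm above top 9.450959167993794
```

Torque dropped again, so it's not the stop yet.

Request:
apply_moves --pt "0.6 -1 1 0.2 0 2 1" --pt "0.5 -1 1 0.1 0 2 1"

```text
time_s: 14.98
eef_pos: [0.4846, 0.1363, 0.1972]
orientation: [179.6, -0.4, 125.1]
force: [-2.9, -2.0, 10.2]
gripper_width: 0.0119
```

```bash
python3 st.py
```

```text
[0.4846 0.1363 0.1972] [179.634   -0.4095 125.092 ] [-2.9012 -1.9545 10.1818] [-0.5924  1.0022  0.3212] 0.011865245152335169 16.350314577831817 centre mm above top 9.358125513334093
```

Request:
apply_moves --pt "0.4 -0.8 0.8 0.1 0 0 1"

```text
time_s: 15.1
eef_pos: [0.4844, 0.1362, 0.1973]
orientation: [179.6, -0.4, 125.1]
force: [-2.8, -1.7, 7.3]
gripper_width: 0.0118
```

```bash
python3 st.py
```

```text
[0.4844 0.1362 0.1973] [179.6375  -0.3762 125.0778] [-2.7595 -1.7052  7.3463] [-0.3563  0.3026  0.2852] 0.011843157886753023 16.279912335570362 centre mm above top 9.454527663833534
```

Request:
apply_moves --pt "0.4 -0.8 0.8 0.1 0 0.6 1"

```text
time_s: 15.22
eef_pos: [0.4842, 0.1361, 0.1973]
orientation: [179.6, -0.3, 124.5]
force: [-1.4, -1.9, 8.4]
gripper_width: 0.012
```

```bash
python3 st.py
```

```text
[0.4842 0.1361 0.1973] [179.6461  -0.3465 124.4854] [-1.4368 -1.8504  8.4377] [-0.4173  0.4472  0.2215] 0.011970298191187431 15.636386514789058 centre mm above top 9.480035577320079
```

Request:
apply_moves --pt "0.3 -0.6 -1 0.1 0 0 1" --pt "0.3 -0.5 -1.2 0.1 0 0 1"

```text
time_s: 15.48
eef_pos: [0.4839, 0.1361, 0.2001]
orientation: [179.7, -0.3, 124.5]
force: [0.6, -0.6, 2.6]
gripper_width: 0.0118
```

```bash
python3 st.py
```

```text
[0.4839 0.1361 0.2001] [179.7209  -0.2842 124.5026] [ 0.6424 -0.5954  2.5661] [-0.2495 -0.3536  0.1337] 0.011839897574439744 15.496190475989923 centre mm above top 12.284605876213911
```

Request:
apply_moves --pt "0.2 -0.4 -1 0 0 0 1" --pt "0.2 -0.3 -1 0 0 0 1"

```text
time_s: 15.72
eef_pos: [0.4838, 0.1361, 0.2025]
orientation: [179.6, -0.2, 124.5]
force: [2.1, -0.6, 1.9]
gripper_width: 0.0117
```

```bash
python3 st.py
```

```text
[0.4838 0.1361 0.2025] [179.6332  -0.2417 124.5057] [ 2.1046 -0.5837  1.9435] [-0.1727 -0.5062  0.1345] 0.011660492767233948 15.387240977265167 centre mm above top 14.695315138334136
```

Request:
apply_moves --pt "-0.3 0.3 -0.8 0 0 -0.3 1" --pt "0 0 -0.6 0 0 -0.3 1" --pt "0 0 0 0 0 0 1"

```text
time_s: 16.1
eef_pos: [0.4839, 0.1361, 0.204]
orientation: [179.7, -0.3, 125.1]
force: [1.0, -0.3, 3.8]
gripper_width: 0.0117
```

```bash
python3 st.py
```

```text
[0.4839 0.1361 0.204 ] [179.6591  -0.2752 125.1373] [ 1.0124 -0.283   3.7723] [-0.2174 -0.0384 -0.0382] 0.011663152075864559 16.040537632076276 centre mm above top 16.229510906297484
```

Request:
apply_moves --pt "0 0 -0.6 0 0 0 1" --pt "0 0 -0.3 0 0 0 1" --pt "0 0 0 0 0 0 1"

```text
time_s: 16.48
eef_pos: [0.4839, 0.1361, 0.2046]
orientation: [179.7, -0.3, 125.1]
force: [1.5, -0.5, 3.7]
gripper_width: 0.0116
```

```bash
python3 st.py
```

```text
[0.4839 0.1361 0.2046] [179.6667  -0.271  125.1332] [ 1.5097 -0.5274  3.744 ] [-0.1079 -0.2991 -0.0325] 0.011596593120499087 16.016204557810898 centre mm above top 16.755366198338923
```

Request:
apply_moves --pt "0 0 -0.8 0 0 0 1" --pt "0 0 -0.8 0 0 0 1"

```text
time_s: 16.73
eef_pos: [0.4837, 0.1362, 0.2048]
orientation: [179.7, -0.3, 125.1]
force: [6.0, 1.6, -11.1]
gripper_width: 0.0118
```

```bash
python3 st.py
```

```text
[0.4837 0.1362 0.2048] [179.7117  -0.2527 125.1409] [  5.9716   1.6279 -11.0893] [ 0.2375 -1.5538 -0.0344] 0.011835963665197244 15.978008784778199 centre mm above top 16.974138409225347
```

It stops firmly at 17.0 mm, so it's in the notch. Next I let go.

Request:
apply_moves --pt "0 0 0.5 0 0 0 1" --pt "0 0 0 0 0 0 0.9" --pt "0 0 0 0 0 0 0.7" --pt "0 0 0 0 0 0 0.5" --pt "0 0 0 0 0 0 0.5" --pt "0 0 -10 0 0 0 0.5" --pt "0 0 -25 0 0 0 0.5" --pt "0 0 -30 0 0 0 0.5" --pt "0 0 -30 0 0 0 0.5" --pt "0 0 -20 0 0 0 0.5" --pt "0 0 0 0 0 0 0.5"

```text
time_s: 18.1
eef_pos: [0.4826, 0.1349, 0.3258]
orientation: [179.8, -0.3, 125.1]
force: [1.7, -0.1, 0.1]
gripper_width: 0.0436
```

```bash
python3 st.py
python3 - <<'E'
from h import *
import cv2
a=ctrl.get_image("wrist")[:,:,::-1];b=ctrl.get_image("side")[:,:,::-1]
c1=cv2.resize(cv2.convertScaleAbs(a[110:270,170:330],alpha=1.5),(400,400),interpolation=cv2.INTER_CUBIC)
c2=cv2.resize(b[60:,110:434],(400,400))
cv2.imwrite("pics/m4.png",np.hstack([c1,c2]))
E
```

```text
[0.4826 0.1349 0.3258] [179.78    -0.3045 125.1102] [ 1.7162 -0.1181  0.0788] [-0.0335  0.0845 -0.0143] 0.04359579000954004 14.408950046187321 centre mm above top 137.95101896812497
```

View pics/m4.png

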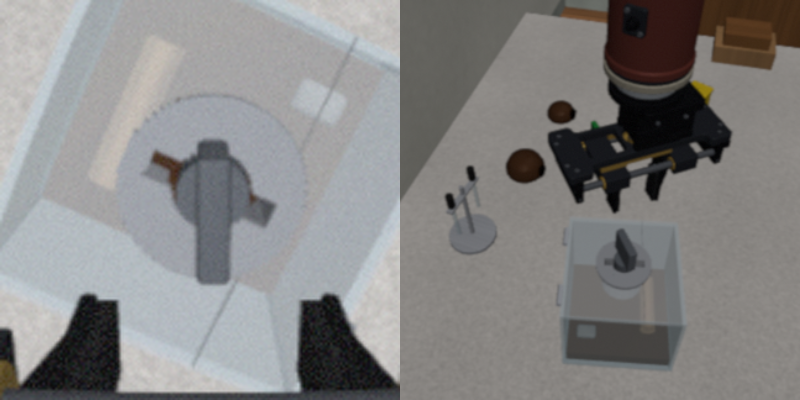

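The wrist view shows the wing at crop pixels (213,143) to (212,283), turned about 65° from the slots and still in line with the tool after release. The side view shows the stand and hides undisturbed and the gripper clear.

```bash
python3 -c "
from plant import ctrl
print(ctrl.sign_off(), ctrl.sense()['time_s'])"
```

```text
the job is handed in; nothing more can be done
the job is handed in; nothing more can be done
```

The feeding port is closed. The stopper is in its notch, the gripper is open and about 120 mm clear, and I handed the job in after about 18 s of the 61 s allowed.

- **Pressing in:** I gripped the grey stopper by its wing, put the lugs through the slots and pressed it to about 9.4 mm above the port's top face, at about 8 N (highest reading 10.2 N). At first it rubbed sideways in the port with up to about 4 N, which I eased by shifting the arm.
- **Turning:** I turned it clockwise until the resisting torque rose from about 0 to 0.3 N m, at about 66°, and held it there. That is more than the 0.1 N m you called plenty, but under the 0.5 that counts as wrenching.
- **Locking:** It rose freely past the ridge height of 11 mm and stopped hard at 17.0 mm. A short upward test pull of about 11 N did not move it.
- **After release:** The last pictures show it still seated at the locked angle. The hides and the stand look undisturbed. The tub was mostly hidden behind the gripper, so I did not check it, though I never worked near it.
- **Disagreement:** Estimates of the stopper's angle differed by about 3°, with the fixed cameras giving 9.5° and the wrist camera 6.5°. I used the closer wrist reading, and the grip was good.

I did not measure the stopper's height again from the pictures after release. The height of 17.0 mm rests on the arm's position and the hard stop.

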